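# Lay a standing extrusion case down in its assembly nest

### The arm

A 6-joint arm with a two-finger parallel gripper is mounted at the origin on a cart in front of the work surface, level with it; the furniture and walls round the work are solid. World frame = base frame: x ahead of the robot, y to its left, z up, the work surface at z = 0. Lengths are in m, angles in rad, forces in N, time in s.
With the tool pointing down it reaches from about 0.3 to 0.875 m from the base axis. Payload 6.4 kg.
Tool frame: the origin (TCP) lies midway between the tips of the shut fingers; the grasp point (between the pads) lies 19 mm behind it; z points along the fingers, y is the line along which they close (so a half turn about z gives the same grasp; the last joint's range is limited). The gripper opens to 88 mm and grips with 3 to 60 N. Pads are 18 mm wide; open, the fingers measure 123 mm over their backs; the gripper's body (75 mm by 187 mm) begins 45 mm behind the grasp point.
Start: joints at [1.09, 0.181, 1.607, -0, 1.354, -0.206], TCP at [0.156, 0.553, 0.239] pointing down, gripper open.
Joint ranges: [-2.99, 2.99], [-0.89, 2.07], [0.3, 2.58], [-1.14, 4.28], [0, 2.63], [-3.12, 3.12]. Speed limits (rad/s): [2.57, 2.57, 3.01, 3.14, 3.14, 3.14].

### API

Orientations are given as a unit quaternion [w, x, y, z].
In Python, from rig import get_obs, read_camera, camera_model, sign_off gives the robot as it stands.
- The arm moves only by the tool send_rows, never from a script. Its argument "plan" is a list of rows, each a list of 6 numbers: the shift along the tool's x, y, z in units of 25 mm (1.0 is 25 mm), then the turn, a rotation vector about the tool's x, y, z in rad. A call has 1 to 10 rows; each row shifts and turns the commanded pose from where the row before left it, along the tool's axes as they then stand; what a row does not reach is not made up. A row lasts 1/12 s, in which the tool goes at most 41.7 mm and 7.16 degrees, less where a joint would pass 70% of its speed; a pose out of reach is approached as far as the arm can. A call is refused whole if a number of a shift passes 1 or a number of a turn 0.125, either way. A call with a gripper value outside its range is refused whole. "fingers" is the gripper command: -1 is shut, 1 is fully open, values between are in proportion, set as the call begins (left out, the last holds). The fingers move at their own pace and stop on an object; "newtons" is the grip in N (left out, the last holds). Time passes only in rows, so rows that do not move let the fingers close. It gives the time, the measured TCP pose, the force, the opening and the grip force at its end, in the units of the state.
- get_obs(): the state, without advancing time (a new reading comes with each control period).
- read_camera(name): name is "scene" or "top"; returns the picture (384x512x3 uint8, red, green, blue); there is no depth.
- camera_model(name): a dict with "intrinsics" (3x3 intrinsics, pixels), "R" (3x3) and "t" (3): a world point X has camera coordinates R X + t. Camera axes: x right, y down, z forward; pixel columns grow to the right and rows downward; lengths in m; the calibration is good to about 2 mm. A picture is of the moment at which its call begins. camera_model takes no time and is no camera call.
- sign_off(): hands the job in; it is judged then, once.
The state is a dict: "clock": time; "qpos": joint angles; "dq": joint speeds; "effort": joint torques, N m; "ee_pos": TCP position; "tcp_rot": TCP orientation; "wrist_force": force on the tool from outside, world axes, zero at the start; "wrist_torque": the same for the moment, N m; "grip_width": finger opening in m; "gripper_force": force on a finger pad.
Only numpy, scipy, OpenCV 4.12 (cv2) and the standard library are available. Lean on these libraries where they do the work, as an engineer would, in place of code of your own. Each camera call takes 0.05 s, during which the arm holds its last target. There are 200 camera calls.

### The job

The silver extruded case stands open end up on the nest. Without grasping or lifting it, tip it over towards the robot with the fingertips, its foot flange staying behind the two steel stop lugs, and lower it gently so that it never drops and lies flat with its open mouth towards the robot. Then push the red-knobbed keeper round until its arm is fully across the case, and leave the other things where they are.

Things in the scene. Friction and masses are not known exactly. Their poses are not given: they have to be found in the camera images.
- nest: Fixed assembly nest: aluminium plate 262 x 164 mm, 7 mm thick, with a black rubber deck whose top is 10 mm above the worktop. Origin on the worktop, midway between the two stop lugs in line with their rear faces; nest x points away from the robot (turned by the nest's yaw), y left, z up. The plate reaches from x = -165 to +97 mm.
- nest_stop (a point): Stop line: point on the deck midway between the lugs, in line with their rear faces (nest x = 0). The two steel lugs are 14 mm wide, centred at nest y = +-60.5 mm (107 mm between them), reach from x = -32 to 0 mm and up to 31 mm above the worktop. The case stands behind them (x > 0) and lies down between them.
- enclosure: Silver aluminium case with a ribbed back, about 0.42 kg, bottom closed by a black end plate, top open. Origin: centre of its underside; z runs 135 mm to the mouth, x is its 64 mm depth, y its 100 mm width. Starts upright, x away from the robot, near face 2 to 8 mm behind the lugs. End plate 64 x 126 x 4 mm: its ears stick out 13 mm right and left and catch behind the lugs, so the case tips instead of sliding.
- enclosure_mouth (a point): Centre of the open mouth of the case. The hollow is 56 mm deep in case x (-29 to +27 mm) and 94 mm wide in y, down to 4 mm above the underside: closed fingers fit in. Near wall 3 mm, rear wall 5 mm with cooling ribs (it comes to lie on top). When the case lies properly the mouth's centre is 42 mm above the worktop.
- enclosure_foot (a point): Middle of the bottom edge nearest to the robot while the case stands (case x = -32, z = 0 mm): the edge about which it tips. The balance point is at about 25 degrees; beyond it the case falls unless held, for instance by a finger inside under the edge of its rear wall. When it lies properly this point is on the deck 0 to 15 mm behind the stop line.
- keeper (a joint): Angle of the swing keeper, a steel arm on an upright post left of the case (nest x = -88, y = +69 mm); stiff, stays where left (0.04 N m, 1 N at the knob). 0: arm points along nest +x, beside the case; grows as the arm swings clockwise seen from above; 1.57: along nest -y, fully across the lying case; hard stop at 1.6. Arm 14 mm wide, 78 to 87 mm above the worktop, 4 mm over the lying case.
- keeper_knob (a point): Middle of the red upright knob at the end of the keeper's arm, 46 mm from the post's axis, 98 mm above the worktop; the knob is 12 to 17 mm thick and reaches from 86 to 111 mm above the worktop.
- board: Bystander: small green circuit board with a white connector, 30 x 42 x 9 mm, right of the nest. Origin: centre of its underside.
- screw_dish: Bystander: small round dish of fasteners, 61 mm across, 14 mm high, right of the nest. Origin: centre of its underside.
- red_driver: Bystander: black screwdriver with a red end, 140 mm long, 18 mm thick, lying left of the nest. Origin: centre of its underside, long axis y.
- insert_jar: Bystander: open clear jar of brass inserts, 44 mm across, 29 mm high, left of the nest. Origin: centre of its underside.
Not all that is in view belongs to the job. Several things have the shape of the enclosure; the one meant has the colours described above.

How it is judged:
By the outcome, as a careful person would: the job done as asked, in the order asked, and still so for the second after the job is handed in, with the robot touching nothing.
It also fails if it takes over 59 s, if anything falls off the work surface, if the arm or the gripper's body presses on something with over 40 N, if the wrist force passes 120 N, or if a joint passes its speed limit or range.

## Working session

There is one attempt and no reset: what is moved stays moved. The work goes in short steps, Python scripts to look and compute and a tool call to move; the robot and the scene stay as the last step left them, time stands still between calls to the robot, and variables do not carry over. Pictures are saved under pics/ and viewed, at most 10 in all, crops included, and the job is handed in when it is done.

Besides the shell and the picture viewer there is one more tool, called after "Request:" by a JSON object that holds its "name" and its "arguments", one argument or row to a line. send_rows: Moves the arm, as the interface text tells. Its arguments: {"type":"object","properties":{"plan":{"type":"array"},"fingers":{"type":"number"},"newtons":{"type":"number"}},"required":["plan"]}

```bash
mkdir -p pics; ls; python3 - <<'E'
from rig import *
import cv2,numpy as np
for n in("scene","top"):
    im=read_camera(n); cv2.imwrite(f"pics/{n}0.png",im[:,:,::-1])
    m=camera_model(n); R=np.array(m["R"]);t=np.array(m["t"]); print(n,np.round(m["intrinsics"],1).tolist(),np.round(R,3).tolist(),np.round(-R.T@t,3))
print(get_obs())
E
```

```text
pics
scene [[485.0, 0.0, 257.6], [0.0, 485.0, 199.1], [0.0, 0.0, 1.0]] [[0.818, -0.576, -0.013], [-0.359, -0.492, -0.793], [0.45, 0.653, -0.609]] [ 0.097 -0.625  0.699]
top [[489.5, 0.0, 254.6], [0.0, 489.5, 192.5], [0.0, 0.0, 1.0]] [[0.043, -0.999, 0.003], [-0.977, -0.043, -0.21], [0.21, 0.006, -0.978]] [0.349 0.015 1.098]
{'clock': 0.1, 'qpos': array([ 1.08971299e+00,  1.81445799e-01,  1.60787206e+00,  1.20730918e-05,
        1.35379402e+00, -2.06288962e-01]), 'dq': array([-1.00652108e-05, -2.61682007e-03, -2.53449079e-03,  2.85994417e-04,
        1.27100502e-03, -7.15628511e-04]), 'effort': array([ 1.97736108e-04, -4.34824812e+01, -3.42688644e+01,  7.03447033e-02,
        3.42029880e-02, -5.38835366e-06]), 'ee_pos': array([0.15578032, 0.5530149 , 0.23792938]), 'tcp_rot': array([-2.61508123e-04,  1.36966550e-01,  9.90575382e-01, -7.13203085e-04]), 'wrist_force': array([ 0.83303486,  0.81718287, -0.51024118]), 'wrist_torque': array([-0.0363872 , -0.00451689,  0.02479544]), 'gripper_force': 0.0, 'grip_width': 0.08872000396845776}
```

View pics/scene0.png

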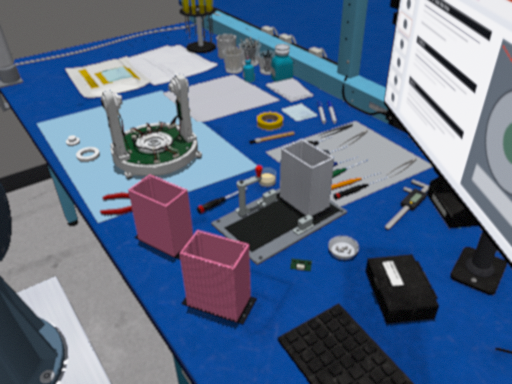

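View pics/top0.png

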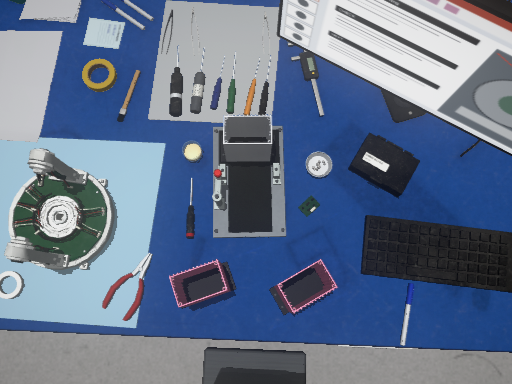

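Top view: the silver case stands at about (247,135) on the nest. Two pink cases of the same shape are at (200,285) and (305,287). The task asks for silver with a black end plate, so the one on the nest is meant. The keeper knob is at about (218,173), with its post near (217,198). I'll confirm with an enlarged crop.

```bash
cat > h.py <<'E'
import numpy as np,cv2
from rig import *
def ray(n,uv,z):
    m=camera_model(n);R=np.array(m["R"]);t=np.array(m["t"]);K=np.array(m["intrinsics"])
    d=R.T@np.linalg.solve(K,[uv[0],uv[1],1]);c=-R.T@t
    return c+d*(z-c[2])/d[2]
def proj(n,X):
    m=camera_model(n);p=np.array(m["intrinsics"])@(np.array(m["R"])@np.array(X)+np.array(m["t"]));return p[:2]/p[2]
E
python3 - <<'E'
from h import *
a=cv2.imread("pics/top0.png")[105:245,200:300]; b=cv2.imread("pics/scene0.png")[130:265,205:355]
a=cv2.resize(a,None,fx=4,fy=4,interpolation=cv2.INTER_CUBIC); b=cv2.resize(b,None,fx=2.6,fy=2.6,interpolation=cv2.INTER_CUBIC)
o=np.zeros((560,795,3),np.uint8);o[:,:400]=a;o[:b.shape[0],405:405+b.shape[1]]=b[:,:390]
cv2.imwrite("pics/crop.png",o)
im=cv2.imread("pics/top0.png");hsv=cv2.cvtColor(im,cv2.COLOR_BGR2HSV)
roi=np.zeros(im.shape[:2],np.uint8);roi[100:242,205:292]=1
m=((hsv[:,:,1]<90)&(roi>0)).astype(np.uint8)
m=cv2.morphologyEx(m,cv2.MORPH_OPEN,np.ones((3,3)))
c=max(cv2.findContours(m,0,2)[0],key=cv2.contourArea)
print(cv2.boundingRect(c),cv2.approxPolyDP(c,4,True).reshape(-1,2).tolist())
r=((hsv[:,:,1]>150)&((hsv[:,:,0]<10)|(hsv[:,:,0]>170))&(roi>0)).astype(np.uint8)
M=cv2.moments(r);k=(M["m10"]/M["m00"],M["m01"]/M["m00"]);print("knob",k,ray("top",k,.105))
E
```

```text
(205, 100, 81, 138) [[205, 100], [205, 121], [223, 123], [213, 127], [213, 169], [222, 171], [218, 178], [213, 176], [213, 237], [284, 236], [282, 127], [271, 124], [272, 100], [253, 100], [249, 115], [243, 114], [245, 100], [233, 100], [231, 111], [228, 100], [218, 100], [215, 109], [211, 100]]
knob (217.075, 172.8) [0.60136507 0.10098031 0.105     ]
```

View pics/crop.png

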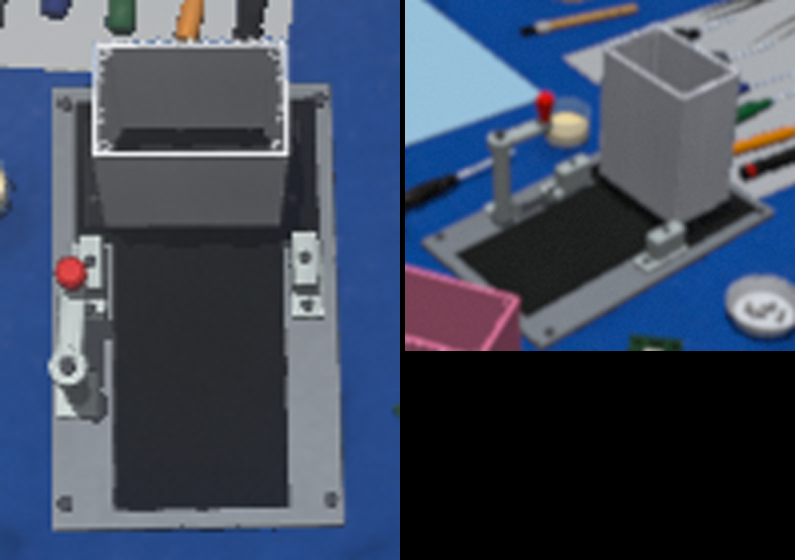

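The crop confirms it. The case on the nest is silver with its mouth open upward, at crop (93..288, 43..155). The lug rears are at crop y≈234, the knob at crop (70,272) and the post at crop (67,366). Next I'll cast these pixels to world points.

```bash
python3 - <<'E'
from h import *
f=lambda x,y,z:ray("top",(200+(x+.5)/4-.5,105+(y+.5)/4-.5),z)
P=[f(*p,.007) for p in [(52,527),(344,524),(328,84),(52,88)]]
for p in P: print("plate",p.round(4))
print([np.linalg.norm(P[i]-P[(i+1)%4]).round(4) for i in range(4)])
loc=np.array([[-.165,.082],[-.165,-.082],[.097,-.082],[.097,.082]])
Q=np.array(P)[:,:2]; lc=loc-loc.mean(0);qc=Q-Q.mean(0)
yaw=np.arctan2((lc[:,0]*qc[:,1]-lc[:,1]*qc[:,0]).sum(),(lc*qc).sum());c,s=np.cos(yaw),np.sin(yaw);Rn=np.array([[c,-s],[s,c]])
o=Q.mean(0)-Rn@loc.mean(0);print("yaw",yaw,"origin",o,"res",((Q-o)@Rn-loc).round(4).tolist())
N=lambda p:((p[:2]-o)@Rn).round(4)
for n,p in dict(nl=(93,155,.145),nr=(288,155,.145),fl=(95,43,.145),fr=(286,43,.145),lug_l=(91,236,.031),lug_r=(304,232,.031),post=(67,366,.09),knob=(70,272,.111)).items():
    print(n,f(*p).round(4),N(f(*p)))
E
```

```text
plate [0.4794 0.1108 0.007 ]
plate [ 0.4882 -0.0523  0.007 ]
plate [ 0.747  -0.0352  0.007 ]
plate [0.7374 0.1265 0.007 ]
[np.float64(0.1633), np.float64(0.2594), np.float64(0.162), np.float64(0.2585)]
yaw 0.061343221124984616 origin [0.64693577 0.03952781] res [[0.0022, -0.0006], [0.0009, 0.0001], [-0.0017, 0.0013], [-0.0014, -0.0008]]
nl [0.6534 0.0894 0.145 ] [0.0095 0.0494]
nr [ 0.6577 -0.0097  0.145 ] [ 0.0078 -0.0498]
fl [0.7136 0.0917 0.145 ] [0.0698 0.048 ]
fr [ 0.718  -0.0065  0.145 ] [ 0.0681 -0.0503]
lug_l [0.642  0.0967 0.031 ] [-0.0014  0.0574]
lug_r [ 0.6496 -0.0233  0.031 ] [-0.0012 -0.0629]
post [0.5546 0.1008 0.09  ] [-0.0884  0.0668]
knob [0.6002 0.1004 0.111 ] [-0.0429  0.0636]
```

Measured: the nest origin is about (0.647, 0.040) with yaw 0.061, and the plate and lug checks agree to about 2 mm. The case's near face is about 7–8 mm behind the stop line, and the keeper is at about 0.1 rad.

The plan is to put the shut fingers in the mouth and pull the near wall past balance, leaning the tool so its shank stays close under the rear rim. Then I lower the case on that shank.

First I lift, yaw by -0.336 about tool z, and come inwards to avoid the fixture on the left.

Request:
{"name": "send_rows", "arguments": {
  "plan": [
    [0,0,-0.8,0,0,-0.084],
    [0,0,-0.8,0,0,-0.084],
    [0,0,-0.8,0,0,-0.084],
    [0,0,-0.8,0,0,-0.084],
    [-0.45,-1,0,0,0,0],
    [-0.45,-1,0,0,0,0],
    [-0.45,-1,0,0,0,0],
    [-0.45,-1,0,0,0,0],
    [-0.45,-1,0,0,0,0],
    [-0.45,-1,0,0,0,0]
  ],
  "fingers": -1,
  "newtons": 20
}}

```text
clock: 0.93
ee_pos: [0.2327, 0.4065, 0.3183]
tcp_rot: [-0.0, -0.031, 1.0, -0.0]
wrist_force: [-0.0, -0.6, 0.7]
grip_width: 0.0234
gripper_force: 0.0
```

Request:
{"name": "send_rows", "arguments": {
  "plan": [
    [-0.45,-1,0,0,0,0],
    [-0.45,-1,0,0,0,0],
    [-0.45,-1,0,0,0,0],
    [-0.45,-1,0,0,0,0],
    [-0.45,-1,0,0,0,0],
    [-0.45,-1,0,0,0,0],
    [-0.45,-1,0,0,0,0],
    [-0.45,-1,0,0,0,0],
    [-0.45,-1,0,0,0,0],
    [0,0,0,0,0,0]
  ]
}}

```text
clock: 1.77
ee_pos: [0.3489, 0.1863, 0.3184]
tcp_rot: [0.0, -0.028, 1.0, -0.001]
wrist_force: [-0.1, -0.3, 0.7]
grip_width: 0.0005
gripper_force: 0.0
```

Request:
{"name": "send_rows", "arguments": {
  "plan": [
    [-0.93,-0.47,0.2,0,0,0],
    [-0.93,-0.47,0.2,0,0,0],
    [-0.93,-0.47,0.2,0,0,0],
    [-0.93,-0.47,0.2,0,0,0],
    [-0.93,-0.47,0.2,0,0,0],
    [-0.93,-0.47,0.2,0,0,0],
    [-0.93,-0.47,0.2,0,0,0],
    [-0.93,-0.47,0.2,0,0,0],
    [-0.93,-0.47,0.2,0,0,0],
    [-0.93,-0.47,0.2,0,0,0]
  ]
}}

```text
clock: 2.6
ee_pos: [0.5874, 0.0866, 0.2678]
tcp_rot: [-0.001, -0.031, 1.0, 0.0]
wrist_force: [-0.3, 0.1, 0.9]
grip_width: 0.0004
gripper_force: 0.0
```

Request:
{"name": "send_rows", "arguments": {
  "plan": [
    [-0.93,-0.47,0.2,0,0,0],
    [-0.93,-0.47,0.2,0,0,0],
    [-0.93,-0.47,0.2,0,0,0],
    [-0.93,-0.47,0.2,0,0,0],
    [0,0,0.8,0,0,0],
    [0,0,0.8,0,0,0],
    [0,0,0.8,0,0,0],
    [0,0,0.6,0,0,0],
    [0,0,0,0,0,0],
    [0,0,0,0,0,0]
  ]
}}

```text
clock: 3.43
ee_pos: [0.6814, 0.046, 0.1724]
tcp_rot: [-0.002, -0.031, 1.0, 0.0]
wrist_force: [1.0, -0.2, 0.2]
grip_width: 0.0005
gripper_force: 0.0
```

```bash
cat >> h.py <<'E'
O=np.array([.6469,.0395]);YAW=.0613
RN=np.array([[np.cos(YAW),-np.sin(YAW)],[np.sin(YAW),np.cos(YAW)]])
def tonest(p): q=(np.array(p[:2])-O)@RN; return np.array([q[0],q[1],p[2]])*1000
def shot(name):
    s=read_camera("scene");t=read_camera("top")
    a=cv2.resize(t[90:250,195:305],None,fx=3.5,fy=3.5,interpolation=cv2.INTER_CUBIC)
    b=cv2.resize(s[100:270,190:360],None,fx=2.4,fy=2.4,interpolation=cv2.INTER_CUBIC)
    o=np.zeros((600,800,3),np.uint8);o[:a.shape[0],:a.shape[1]]=a;o[:b.shape[0],390:390+b.shape[1]]=b
    cv2.imwrite(f"pics/{name}.png",o[:,:,::-1])
def state():
    o=get_obs();print("t",round(o["clock"],2),"nest",tonest(o["ee_pos"]).round(1),"rot",o["tcp_rot"].round(3),"q",o["qpos"].round(2),"F",o["wrist_force"].round(1))
E
python3 -c "
from h import *
shot('hover');state()"
```

```text
t 3.53 nest [ 36.4   3.9 175. ] rot [ 0.001 -0.031  1.    -0.   ] q [-0.11  0.47  1.36  0.    1.3  -1.74] F [0.4 0.6 0.3]
```

View pics/hover.png

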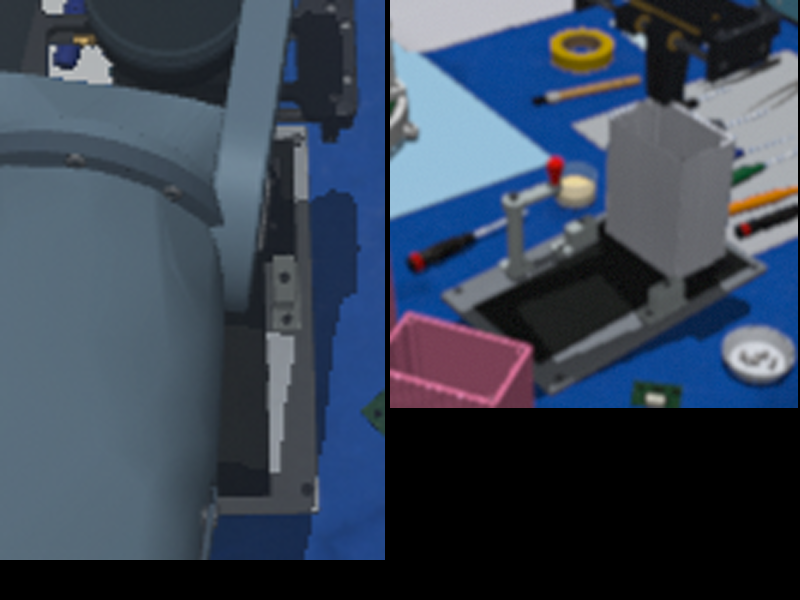

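The scene crop shows the shut fingers above the mouth at about (665,95), clear of all four walls. Next I go down 50 mm and lean the tool by -20°.

Request:
{"name": "send_rows", "arguments": {
  "plan": [
    [0.15,-0.16,0.5,0,0,0],
    [0.15,0,0.5,0,0,0],
    [0.15,0,0.5,0,0,0],
    [0,0,0.54,0,0,0],
    [0,0,0,0,0.116,0],
    [0,0,0,0,0.116,0],
    [0,0,0,0,0.116,0],
    [0,0,0,0,0,0],
    [0,0,0,0,0,0]
  ]
}}

```text
clock: 4.28
ee_pos: [0.6708, 0.0406, 0.1184]
tcp_rot: [-0.174, -0.03, 0.984, -0.005]
wrist_force: [-1.5, -0.2, -0.4]
grip_width: 0.0005
gripper_force: 0.0
```

```bash
cat > plan.py <<'E'
from h import *
def pose(th,phi,s=None,cz=None,pull=1.5,F=(7.5,10.)):
    c,sn=np.cos(phi),np.sin(phi)
    if s is None: p=np.array([3+9*c-pull,cz])
    else: p=np.array([59-9*c-s*sn,135+9*sn-s*c])
    ct,st=np.cos(th),np.sin(th)
    return np.array([F[0]+ct*p[0]-st*p[1],F[1]+st*p[0]+ct*p[1],th-phi])   # nest x, z mm, tau
def rows(p0,poses):
    out=[];p=np.array(p0,float)
    for q in poses:
        d=q-p;t=p[2]  # tool z=(sin t,-cos t), tool x=(-cos t,-sin t)
        out.append([round(float(v),2) for v in ((-np.cos(t)*d[0]-np.sin(t)*d[1])/25,0,(np.sin(t)*d[0]-np.cos(t)*d[1])/25,0)]+[round(float(-d[2]),3),0])
        r=out[-1]; x,z=r[0]*25,r[2]*25
        p=p+[-np.cos(t)*x+np.sin(t)*z,-np.sin(t)*x-np.cos(t)*z,-r[4]]
    return out,p
def show(p0,poses):
    r,p=rows(p0,poses)
    for i in range(0,len(r),10): print([[a for a in k] for k in r[i:i+10]])
    print("end",p.round(2),np.degrees(p[2]))
def tau():
    w,x,y,z=get_obs()["tcp_rot"];
    from scipy.spatial.transform import Rotation as R
    return R.from_quat([x,y,z,w]).as_matrix()
E
python3 -c "
from plan import *
state(); M=tau(); print(M.round(3).tolist())
D=np.pi/180
p0=(25.2,124,-.348)
ps=[pose(th*D,(20+th)*D,cz=112) for th in np.linspace(0,27,21)]
print(ps[0],ps[-1]);show(p0,ps)"
```

```text
t 4.28 nest [ 23.9  -0.3 118.4] rot [-0.174 -0.03   0.984 -0.005] q [-0.09  0.75  1.1  -0.05  1.64 -1.72] F [-1.5 -0.2 -0.4]
[[-0.937, -0.061, -0.343], [-0.058, 0.998, -0.02], [0.343, 0.001, -0.939]]
[ 17.45723359 122.          -0.34906585] [-36.54144129 113.26030345  -0.34906585]
[[0.26, 0.0, 0.18, 0.0, 0.001, 0], [0.11, 0.0, 0.03, 0.0, 0.0, 0], [0.1, 0.0, 0.03, 0.0, 0.0, 0], [0.11, 0.0, 0.04, 0.0, 0.0, 0], [0.1, 0.0, 0.03, 0.0, 0.0, 0], [0.1, 0.0, 0.04, 0.0, 0.0, 0], [0.1, 0.0, 0.05, 0.0, 0.0, 0], [0.1, 0.0, 0.04, 0.0, 0.0, 0], [0.1, 0.0, 0.05, 0.0, 0.0, 0], [0.1, 0.0, 0.05, 0.0, 0.0, 0]]
[[0.1, 0.0, 0.05, 0.0, 0.0, 0], [0.09, 0.0, 0.06, 0.0, 0.0, 0], [0.1, 0.0, 0.05, 0.0, 0.0, 0], [0.09, 0.0, 0.06, 0.0, 0.0, 0], [0.09, 0.0, 0.07, 0.0, 0.0, 0], [0.1, 0.0, 0.06, 0.0, 0.0, 0], [0.08, 0.0, 0.07, 0.0, 0.0, 0], [0.09, 0.0, 0.07, 0.0, 0.0, 0], [0.09, 0.0, 0.07, 0.0, 0.0, 0], [0.08, 0.0, 0.07, 0.0, 0.0, 0]]
[[0.08, 0.0, 0.08, 0.0, 0.0, 0]]
end [-36.46 113.18  -0.35] -19.99622705006573
```

The lean has the right sign: the tip now points towards the robot. I'll pull gently onto the near wall and read the force.

Request:
{"name": "send_rows", "arguments": {
  "plan": [
    [0.1,0,0,0,0,0],
    [0.1,0,0,0,0,0],
    [0.1,0,0,0,0,0],
    [0,0,0,0,0,0],
    [0,0,0,0,0,0]
  ]
}}

```text
clock: 4.7
ee_pos: [0.6644, 0.0401, 0.1271]
tcp_rot: [-0.172, -0.03, 0.985, -0.005]
wrist_force: [0.6, -0.2, 0.1]
grip_width: 0.0006
gripper_force: 0.4
```

```bash
python3 -c "from h import *;state()"
```

```text
t 4.7 nest [ 17.5  -0.5 127.1] rot [-0.172 -0.03   0.985 -0.005] q [-0.09  0.72  1.12 -0.05  1.64 -1.72] F [ 0.6 -0.2  0.1]
```

Request:
{"name": "send_rows", "arguments": {
  "plan": [
    [0.1,0,0.03,0,0,0],
    [0.1,0,0.03,0,0,0],
    [0.1,0,0.03,0,0,0],
    [0,0,0,0,0,0],
    [0,0,0,0,0,0]
  ]
}}

```text
clock: 5.12
ee_pos: [0.6564, 0.0396, 0.1257]
tcp_rot: [-0.173, -0.03, 0.984, -0.005]
wrist_force: [0.6, 0.3, 0.9]
grip_width: 0.0004
gripper_force: 0.4
```

```bash
python3 -c "from h import *;state()"
```

```text
t 5.12 nest [  9.4  -0.5 125.7] rot [-0.173 -0.03   0.984 -0.005] q [-0.09  0.71  1.15 -0.05  1.63 -1.72] F [0.6 0.3 0.9]
```

```bash
python3 -c "
from h import *
s=read_camera('scene');b=cv2.resize(s[120:250,240:360],None,fx=4.5,fy=4.5,interpolation=cv2.INTER_CUBIC);cv2.imwrite('pics/c1.png',b[:,:,::-1]);state()"
```

```text
t 5.17 nest [  9.6  -0.5 125.7] rot [-0.173 -0.03   0.984 -0.005] q [-0.09  0.71  1.15 -0.05  1.63 -1.72] F [1.2 0.6 0.9]
```

View pics/c1.png

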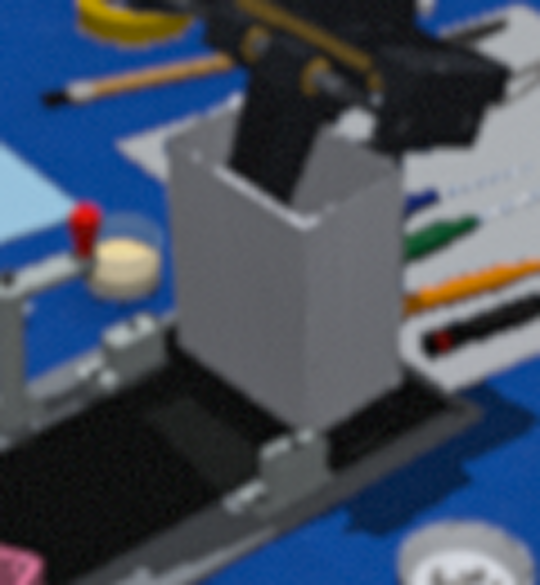

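The crop shows the fingers in the mouth against the near wall, at about (290,200), and the case has slid up to the lugs and is still upright. I'll replan with the foot at x≈0.5.

```bash
python3 -c "
from plan import *
D=np.pi/180
F=(.5,10.)
ps=[pose(th*D,(20+th)*D,cz=115,F=F) for th in np.linspace(1.5,28,20)]
show((9.5,125.7,-.348),ps)
ps=[pose(th*D,np.interp(th,[31,90],[49,30])*D,s=np.interp(th,[31,90],[50,40]),F=F) for th in np.linspace(31,91,50)]
print(ps[0]);show(ps[0],ps[1:])
"
```

```text
[[0.07, 0.0, 0.05, 0.0, 0.001, 0], [0.11, 0.0, 0.03, 0.0, 0.0, 0], [0.11, 0.0, 0.04, 0.0, 0.0, 0], [0.11, 0.0, 0.04, 0.0, 0.0, 0], [0.11, 0.0, 0.04, 0.0, 0.0, 0], [0.11, 0.0, 0.05, 0.0, 0.0, 0], [0.1, 0.0, 0.05, 0.0, 0.0, 0], [0.11, 0.0, 0.05, 0.0, 0.0, 0], [0.1, 0.0, 0.05, 0.0, 0.0, 0], [0.1, 0.0, 0.06, 0.0, 0.0, 0]]
[[0.11, 0.0, 0.06, 0.0, 0.0, 0], [0.1, 0.0, 0.06, 0.0, 0.0, 0], [0.09, 0.0, 0.07, 0.0, 0.0, 0], [0.1, 0.0, 0.06, 0.0, 0.0, 0], [0.09, 0.0, 0.07, 0.0, 0.0, 0], [0.1, 0.0, 0.08, 0.0, 0.0, 0], [0.09, 0.0, 0.07, 0.0, 0.0, 0], [0.09, 0.0, 0.08, 0.0, 0.0, 0], [0.09, 0.0, 0.08, 0.0, 0.0, 0], [0.08, 0.0, 0.08, 0.0, 0.0, 0]]
end [-46.78 115.05  -0.35] -19.99622705006573
[-42.46762774 111.33315915  -0.31415927]
[[0.06, 0.0, 0.06, 0.0, -0.028, 0], [0.05, 0.0, 0.05, 0.0, -0.029, 0], [0.06, 0.0, 0.06, 0.0, -0.028, 0], [0.06, 0.0, 0.05, 0.0, -0.028, 0], [0.06, 0.0, 0.05, 0.0, -0.028, 0], [0.06, 0.0, 0.06, 0.0, -0.029, 0], [0.06, 0.0, 0.05, 0.0, -0.028, 0], [0.06, 0.0, 0.05, 0.0, -0.028, 0], [0.06, 0.0, 0.05, 0.0, -0.028, 0], [0.06, 0.0, 0.05, 0.0, -0.029, 0]]
[[0.07, 0.0, 0.05, 0.0, 
[... 692 characters left out ...]
.03, 0.0, -0.028, 0], [0.07, 0.0, 0.03, 0.0, -0.028, 0], [0.08, 0.0, 0.03, 0.0, -0.028, 0], [0.07, 0.0, 0.03, 0.0, -0.029, 0], [0.08, 0.0, 0.03, 0.0, -0.028, 0], [0.07, 0.0, 0.03, 0.0, -0.028, 0], [0.08, 0.0, 0.03, 0.0, -0.028, 0], [0.07, 0.0, 0.02, 0.0, -0.029, 0], [0.08, 0.0, 0.03, 0.0, -0.028, 0], [0.07, 0.0, 0.02, 0.0, -0.028, 0]]
[[0.08, 0.0, 0.03, 0.0, -0.028, 0], [0.08, 0.0, 0.02, 0.0, -0.029, 0], [0.08, 0.0, 0.02, 0.0, -0.028, 0], [0.07, 0.0, 0.02, 0.0, -0.028, 0], [0.08, 0.0, 0.02, 0.0, -0.028, 0], [0.08, 0.0, 0.02, 0.0, -0.029, 0], [0.08, 0.0, 0.02, 0.0, -0.028, 0], [0.08, 0.0, 0.02, 0.0, -0.028, 0], [0.09, 0.0, 0.02, 0.0, -0.023, 0]]
end [-104.89   39.34    1.06] 61.01087994854056
```

Request:
{"name": "send_rows", "arguments": {
  "plan": [
    [0.07,0,0.05,0,0,0],
    [0.11,0,0.03,0,0,0],
    [0.11,0,0.04,0,0,0],
    [0.11,0,0.04,0,0,0],
    [0.11,0,0.04,0,0,0],
    [0.11,0,0.05,0,0,0],
    [0.1,0,0.05,0,0,0],
    [0.11,0,0.05,0,0,0],
    [0.1,0,0.05,0,0,0],
    [0.1,0,0.06,0,0,0]
  ]
}}

```text
clock: 6.0
ee_pos: [0.6281, 0.0378, 0.1237]
tcp_rot: [-0.173, -0.03, 0.984, -0.005]
wrist_force: [1.4, 0.1, -0.0]
grip_width: 0.0004
gripper_force: 0.2
```

Request:
{"name": "send_rows", "arguments": {
  "plan": [
    [0.11,0,0.06,0,0,0],
    [0.1,0,0.06,0,0,0],
    [0.09,0,0.07,0,0,0],
    [0,0,0,0,0,0]
  ]
}}

```text
clock: 6.33
ee_pos: [0.6191, 0.0374, 0.1216]
tcp_rot: [-0.173, -0.03, 0.984, -0.005]
wrist_force: [0.5, 0.1, 0.7]
grip_width: 0.0001
gripper_force: 0.2
```

```bash
python3 -c "
from h import *
s=read_camera('scene');b=cv2.resize(s[120:250,220:340],None,fx=4.5,fy=4.5,interpolation=cv2.INTER_CUBIC);cv2.imwrite('pics/c2.png',b[:,:,::-1]);state()"
```

```text
t 6.38 nest [-27.6  -0.4 121.7] rot [-0.173 -0.03   0.984 -0.005] q [-0.1   0.64  1.27 -0.06  1.58 -1.73] F [-0.2 -0.3 -0. ]
```

View pics/c2.png

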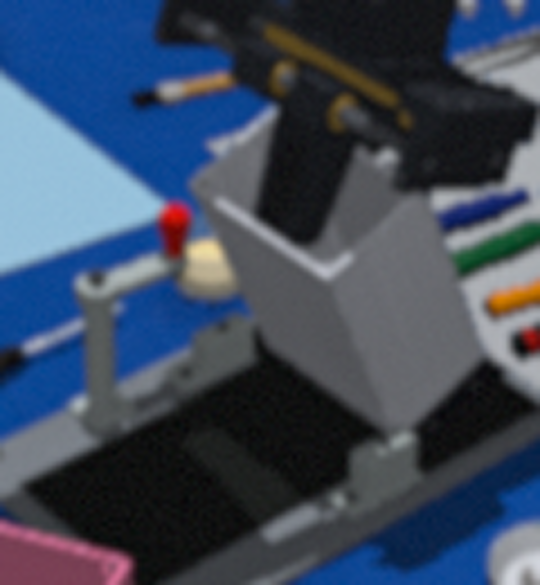

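The case is tipping about its foot behind the lugs, now about 17°, with the fingers inside against the near wall at about (300,240). I'll carry on just past balance and then move the shank in under the rear rim.

Request:
{"name": "send_rows", "arguments": {
  "plan": [
    [0.1,0,0.06,0,0,0],
    [0.09,0,0.07,0,0,0],
    [0.1,0,0.08,0,0,0],
    [0.09,0,0.07,0,0,0],
    [0.09,0,0.08,0,0,0],
    [0.05,0,0.05,0,0,0],
    [0.04,0,0.04,0,0,0]
  ]
}}

```text
clock: 6.97
ee_pos: [0.6025, 0.0363, 0.1158]
tcp_rot: [-0.173, -0.03, 0.984, -0.005]
wrist_force: [-1.6, 0.4, -1.3]
grip_width: 0.0007
gripper_force: 1.1
```

```bash
python3 -c "
from plan import *
state();
s=read_camera('scene');b=cv2.resize(s[110:250,190:350],None,fx=4,fy=4,interpolation=cv2.INTER_CUBIC);cv2.imwrite('pics/c3.png',b[:,:,::-1])
state()
"
```

```text
t 6.97 nest [-44.6  -0.5 115.8] rot [-0.173 -0.03   0.984 -0.005] q [-0.11  0.61  1.33 -0.06  1.55 -1.73] F [-1.6  0.4 -1.3]
t 7.02 nest [-44.7  -0.4 115.7] rot [-0.173 -0.03   0.984 -0.005] q [-0.11  0.61  1.33 -0.06  1.55 -1.73] F [ 0.3  0.3 -1. ]
```

View pics/c3.png

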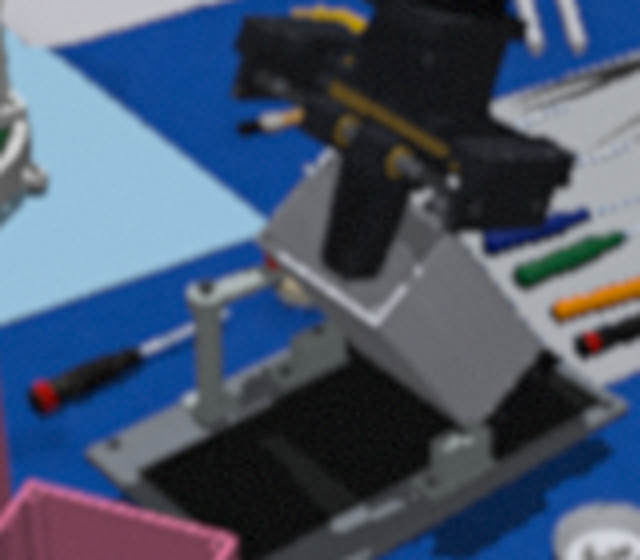

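The case is past balance at about 32°, and its rear wall now rests on the shank (rim near (440,200)). Next I plan the lowering from the measured pose.

```bash
python3 -c "
from plan import *
from scipy.optimize import fsolve
D=np.pi/180;F=(.5,10.);p0=np.array([-44.7,115.7,-.348])
f=lambda v:(pose(v[0],v[0]+.348,s=v[1],F=F)-p0)[:2]
th,s=fsolve(f,[.55,50]);print(th/D,s)
a=th/D
ps=[pose(t*D,np.interp(t,[a,90],[a+20,30])*D,s=np.interp(t,[a,90],[s,38]),F=F) for t in np.linspace(a+1,92,52)]
show(p0,ps);print(ps[25])
"
```

```text
31.83089937963706 45.93736762404833
[[0.05, 0.0, 0.05, 0.0, -0.023, 0], [0.05, 0.0, 0.06, 0.0, -0.028, 0], [0.06, 0.0, 0.06, 0.0, -0.028, 0], [0.05, 0.0, 0.06, 0.0, -0.027, 0], [0.06, 0.0, 0.06, 0.0, -0.028, 0], [0.05, 0.0, 0.05, 0.0, -0.028, 0], [0.06, 0.0, 0.06, 0.0, -0.028, 0], [0.06, 0.0, 0.05, 0.0, -0.028, 0], [0.06, 0.0, 0.06, 0.0, -0.028, 0], [0.06, 0.0, 0.05, 0.0, -0.028, 0]]
[[0.05, 0.0, 0.05, 0.0, -0.027, 0], [0.06, 0.0, 0.06, 0.0, -0.028, 0], [0.06, 0.0, 0.05, 0.0, -0.028, 0], [0.06, 0.0, 0.05, 0.0, -0.028, 0], [0.07, 0.0, 0.04, 0.0, -0.028, 0], [0.06, 0.0, 0.05, 0.0, -0.028, 0], [0.06, 0.0, 0.05, 0.0, -0.028, 0], [0.06, 0.0, 0.05, 0.0, -0.027, 0], [0.07, 0.0, 0.04, 0.0, -0.028, 0], [0.06, 0.0, 0.05, 0.0, -0.028, 0]]
[[0.07, 0.0, 0.04, 0.0, -0.028, 0], [0.06, 0.0, 0.05, 0.0, -0.028, 0], [0.07, 0.0, 0.04, 0.0, -0.028, 0], [0.06, 0.0, 0.04, 0.0, -0.027, 0], [0.07, 0.0, 0.04, 0.0, -0.028, 0], [0.06, 0.0, 0.04, 0.0, -0.028, 0], [0.07, 0.0, 0.04, 0.0, -0.028, 0], [0.07, 0.0, 0.04, 0.0, -0.028, 0], [0.07, 0.0, 0.04, 0.0, -0.028, 0], [0.07, 0.0, 0.03, 0.0, -0.028, 0]]
[[0.06, 0.0, 0.04, 0.0, -0.027, 0], [0.07, 0.0, 0.03, 0.0, -0.028, 0], [0.07, 0.0, 0.04, 0.0, -0.028, 0], [0.07, 0.0, 0.03, 0.0, -0.028, 0], [0.07, 0.0, 0.03, 0.0, -0.028, 0], [0.08, 0.0, 0.03, 0.0, -0.028, 0], [0.07, 0.0, 0.03, 0.0, -0.027, 0], [0.07, 0.0, 0.03, 0.0, -0.028, 0], [0.07, 0.0, 0.03, 0.0, -0.028, 0], [0.07, 0.0, 0.03, 0.0, -0.028, 0]]
[[0.08, 0.0, 0.02, 0.0, -0.028, 0], [0.07, 0.0, 0.03, 0.0, -0.028, 0], [0.07, 0.0, 0.03, 0.0, -0.028, 0], [0.08, 0.0, 0.02, 0.0, -0.027, 0], [0.07, 0.0, 0.02, 0.0, -0.028, 0], [0.08, 0.0, 0.02, 0.0, -0.028, 0], [0.07, 0.0, 0.03, 0.0, -0.028, 0], [0.08, 0.0, 0.02, 0.0, -0.028, 0], [0.07, 0.0, 0.02, 0.0, -0.028, 0], [0.08, 0.0, 0.02, 0.0, -0.028, 0]]
[[0.08, 0.0, 0.02, 0.0, -0.022, 0], [0.09, 0.0, 0.02, 0.0, -0.02, 0]]
end [-107.11   38.4     1.08] 61.99403343315512
[-83.87825636  83.476713     0.37114695]
```

Request:
{"name": "send_rows", "arguments": {
  "plan": [
    [0.05,0,0.05,0,-0.024,0],
    [0.05,0,0.06,0,-0.028,0],
    [0.06,0,0.06,0,-0.028,0],
    [0.05,0,0.06,0,-0.028,0],
    [0.06,0,0.06,0,-0.028,0],
    [0.05,0,0.05,0,-0.028,0],
    [0.06,0,0.06,0,-0.028,0],
    [0.06,0,0.05,0,-0.028,0],
    [0.06,0,0.06,0,-0.028,0],
    [0.06,0,0.05,0,-0.028,0]
  ]
}}

```text
clock: 7.85
ee_pos: [0.586, 0.0353, 0.1055]
tcp_rot: [-0.035, -0.031, 0.999, -0.001]
wrist_force: [-1.0, -0.1, 0.1]
grip_width: 0.0004
gripper_force: 0.2
```

Request:
{"name": "send_rows", "arguments": {
  "plan": [
    [0.05,0,0.05,0,-0.028,0],
    [0.06,0,0.06,0,-0.028,0],
    [0.06,0,0.05,0,-0.028,0],
    [0.06,0,0.05,0,-0.028,0],
    [0.07,0,0.04,0,-0.028,0],
    [0.06,0,0.05,0,-0.028,0],
    [0.06,0,0.05,0,-0.028,0],
    [0.06,0,0.05,0,-0.028,0],
    [0.07,0,0.04,0,-0.028,0],
    [0.06,0,0.05,0,-0.028,0]
  ]
}}

```text
clock: 8.68
ee_pos: [0.5713, 0.0344, 0.0924]
tcp_rot: [0.104, -0.03, 0.994, 0.003]
wrist_force: [-0.8, 0.4, 0.3]
grip_width: 0.0005
gripper_force: 0.3
```

```bash
python3 -c "
from plan import *
s=read_camera('scene');b=cv2.resize(s[110:260,180:340],None,fx=4,fy=4,interpolation=cv2.INTER_CUBIC);cv2.imwrite('pics/c4.png',b[:,:,::-1])
state(); print(tau().round(3).tolist())
"
```

```text
t 8.73 nest [-77.1  -0.1  91.5] rot [ 0.104 -0.031  0.994  0.003] q [-0.17  0.23  1.89  0.07  0.81 -1.85] F [-1.7 -0.3 -0.5]
[[-0.977, -0.061, 0.206], [-0.06, 0.998, 0.013], [-0.207, 0.0, -0.978]]
```

View pics/c4.png

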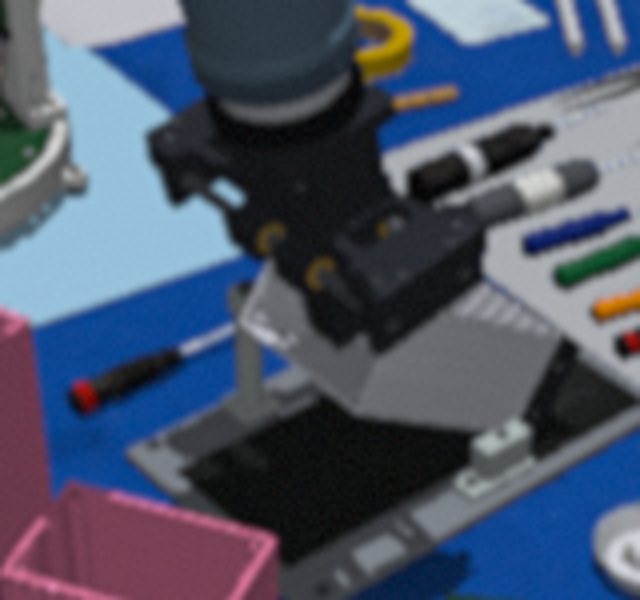

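The case is at about 55°, resting on the shank with its foot behind the lugs, and the gripper is clear of the keeper post at (240,300). Joint 5 is falling towards its limit of 0, so I'll fit the arm's planar geometry to the logged states and choose the final tilt from that.

```bash
cat > kin.py <<'E'
from plan import *
from scipy.optimize import least_squares
lat=.12
A=[([.1814,1.6079,1.3538],[.5625,.2379],np.pi),([.47,1.36,1.3],None,None)]
# q2,q3,q5, nest xz(mm), tau, q1
D_=[(.47,1.36,1.30,36.4,175,0,-.11,3.9),(.75,1.10,1.64,23.9,118.4,-.35,-.09,-.3),(.72,1.12,1.64,17.5,127.1,-.348,-.09,-.5),(.64,1.27,1.58,-27.6,121.7,-.348,-.1,-.4),(.61,1.33,1.55,-44.6,115.8,-.348,-.11,-.5),(.23,1.89,.81,-77.1,91.5,.208,-.17,-.1)]
Q=[[.1814,1.6079]];T=[[.5625,.2379]];TA=[0.]
def radial(nx,ny=0):
    w=O+RN@np.array([nx,ny])/1000; return np.sqrt(max(w@w-lat**2,0))
for d in D_: Q.append(d[:2]);T.append([radial(d[3],d[7]),d[4]/1000]);TA.append(d[5])
Q=np.array(Q);T=np.array(T);TA=np.array(TA)
def wr(p,q):
    return np.stack([p[4]+p[1]*np.sin(q[:,0])+p[2]*np.sin(q[:,0]+q[:,1]),p[0]+p[1]*np.cos(q[:,0])+p[2]*np.cos(q[:,0]+q[:,1])],1)
tool=lambda L,ta:np.stack([L*np.sin(ta),-L*np.cos(ta)],1)
res=lambda p:np.r_[((wr(p,Q)+tool(p[3],TA)-T)/.003).ravel(),(p-[.4,.4,.4,.25,0])/[.3,.3,.3,.15,.05]]
S=least_squares(res,[.4,.4,.4,.25,0]);P=S.x
def ik(nx,z,ta):
    t=np.array([radial(nx),z/1000])-tool(P[3],np.array([ta]))[0]
    s=least_squares(lambda q:wr(P,np.array([q]))[0]-t,[.1,2.0]);q=s.x
    return np.r_[q,np.pi-ta-q.sum(),np.abs(s.fun).max()]
E
python3 -c "
from kin import *
print(P.round(3),np.abs((wr(P,Q)+tool(P[3],TA)-T)).max(0))
D=np.pi/180;F=(.5,10.)
print(ik(-77.1,91.5,.208).round(3))
for th in (60,70,80,90):
  for ph in (30,35,40,45,50): print(th,ph,ik(*pose(th*D,ph*D,s=38,F=F)).round(2),end=' | ')
  print()
"
```

```text
[ 0.22   0.431  0.507  0.295 -0.02 ] [0.01266677 0.00512483]
[0.197 1.918 0.818 0.   ]
60 30 [0.06 2.15 0.41 0.  ] | 60 35 [0.09 2.1  0.52 0.  ] | 60 40 [0.12 2.04 0.63 0.  ] | 60 45 [0.15 1.98 0.74 0.  ] | 60 50 [0.19 1.92 0.85 0.  ] | 
70 30 [0.02 2.31 0.12 0.  ] | 70 35 [0.03 2.26 0.24 0.  ] | 70 40 [0.05 2.21 0.36 0.  ] | 70 45 [0.07 2.16 0.48 0.  ] | 70 50 [0.1  2.1  0.59 0.  ] | 
80 30 [ 0.05  2.44 -0.21  0.  ] | 80 35 [ 0.03  2.4  -0.07  0.  ] | 80 40 [0.03 2.35 0.06 0.  ] | 80 45 [0.04 2.31 0.19 0.  ] | 80 50 [0.05 2.26 0.31 0.  ] | 
90 30 [ 0.17  2.52 -0.59  0.  ] | 90 35 [ 0.12  2.5  -0.44  0.  ] | 90 40 [ 0.09  2.47 -0.29  0.  ] | 90 45 [ 0.07  2.43 -0.14  0.  ] | 90 50 [ 0.06  2.39 -0.01  0.  ] |
```

```bash
python3 -c "
from kin import *
D=np.pi/180;F=(.5,10.)
for th in (75,80,85,90,92):
  for ph in (46,50,54,58): print(th,ph,ik(*pose(th*D,ph*D,s=48,F=F))[2].round(2),end=' | ')
  print()
from scipy.optimize import fsolve
p0=np.array([-77.1,91.5,.208])
f=lambda v:(pose(v[0],v[0]-.208,s=v[1],F=F)-p0)[:2]
th,s=fsolve(f,[.95,45]);a=th/D;print(a,s)
ps=[pose(t*D,np.interp(t,[a,75,91],[a-11.9,45,56])*D,s=np.interp(t,[a,80,91],[s,48,46]),F=F) for t in np.linspace(a+1,91.5,38)]
show(p0,ps)
print([ik(*p)[2].round(2) for p in ps[::4]], [np.degrees(p[2]).round(0) for p in ps[::4]],ps[-1])
"
```

```text
75 46 0.34 | 75 50 0.43 | 75 54 0.52 | 75 58 0.61 | 
80 46 0.19 | 80 50 0.29 | 80 54 0.38 | 80 58 0.48 | 
85 46 0.03 | 85 50 0.14 | 85 54 0.23 | 85 58 0.33 | 
90 46 -0.13 | 90 50 -0.03 | 90 54 0.08 | 90 58 0.18 | 
92 46 -0.2 | 92 50 -0.09 | 92 54 0.01 | 92 58 0.12 | 
55.403705840224234 42.78253990540005
[[0.07, 0.0, 0.05, 0.0, -0.016, 0], [0.06, 0.0, 0.05, 0.0, -0.015, 0], [0.07, 0.0, 0.04, 0.0, -0.015, 0], [0.06, 0.0, 0.05, 0.0, -0.016, 0], [0.07, 0.0, 0.05, 0.0, -0.015, 0], [0.06, 0.0, 0.05, 0.0, -0.015, 0], [0.07, 0.0, 0.05, 0.0, -0.016, 0], [0.06, 0.0, 0.04, 0.0, -0.015, 0], [0.06, 0.0, 0.05, 0.0, -0.015, 0], [0.07, 0.0, 0.05, 0.0, -0.015, 0]]
[[0.06, 0.0, 0.05, 0.0, -0.016, 0], [0.06, 0.0, 0.05, 0.0, -0.015, 0], [0.07, 0.0, 0.05, 0.0, -0.015, 0], [0.06, 0.0, 0.05, 0.0, -0.016, 0], [0.06, 0.0, 0.04, 0.0, -0.015, 0], [0.07, 0.0, 0.05, 0.0, -0.015, 0], [0.06, 0.0, 0.05, 0.0, -0.015, 0], [0.06, 0.0, 0.05, 0.0, -0.016, 0], [0.06, 0.0, 0.05, 0.0, -0.015, 0], [0.06, 0.0, 0.05, 0.0, -0.015, 0]]
[[0.07, 0.0, 0.05, 0.0, -0.012, 0], [0.08, 0.0, 0.05, 0.0, -0.005, 0], [0.08, 0.0, 0.04, 0.0,
[... 291 characters left out ...]
], [0.07, 0.0, 0.05, 0.0, -0.006, 0], [0.08, 0.0, 0.04, 0.0, -0.005, 0], [0.08, 0.0, 0.04, 0.0, -0.005, 0], [0.07, 0.0, 0.05, 0.0, -0.005, 0], [0.07, 0.0, 0.04, 0.0, -0.005, 0], [0.08, 0.0, 0.05, 0.0, -0.005, 0], [0.06, 0.0, 0.05, 0.0, -0.012, 0]]
end [-116.67   22.78    0.62] 35.52338329811106
[np.float64(0.79), np.float64(0.7), np.float64(0.61), np.float64(0.51), np.float64(0.41), np.float64(0.31), np.float64(0.26), np.float64(0.21), np.float64(0.16), np.float64(0.11)] [np.float64(13.0), np.float64(16.0), np.float64(20.0), np.float64(23.0), np.float64(27.0), np.float64(30.0), np.float64(31.0), np.float64(32.0), np.float64(34.0), np.float64(35.0)] [-116.61288252   22.77025371    0.61959188]
```

Request:
{"name": "send_rows", "arguments": {
  "plan": [
    [0.07,0,0.05,0,-0.016,0],
    [0.06,0,0.05,0,-0.015,0],
    [0.07,0,0.04,0,-0.015,0],
    [0.06,0,0.05,0,-0.015,0],
    [0.07,0,0.05,0,-0.015,0],
    [0.06,0,0.05,0,-0.015,0],
    [0.07,0,0.05,0,-0.016,0],
    [0.06,0,0.04,0,-0.015,0],
    [0.06,0,0.05,0,-0.015,0],
    [0.07,0,0.05,0,-0.015,0]
  ]
}}

```text
clock: 9.57
ee_pos: [0.5591, 0.0336, 0.0763]
tcp_rot: [0.18, -0.03, 0.983, 0.005]
wrist_force: [-2.6, 0.4, 0.8]
grip_width: 0.0004
gripper_force: 0.7
```

Request:
{"name": "send_rows", "arguments": {
  "plan": [
    [0.06,0,0.05,0,-0.016,0],
    [0.06,0,0.05,0,-0.015,0],
    [0.07,0,0.05,0,-0.015,0],
    [0.06,0,0.05,0,-0.016,0],
    [0.06,0,0.04,0,-0.015,0],
    [0.07,0,0.05,0,-0.015,0],
    [0.06,0,0.05,0,-0.015,0],
    [0.06,0,0.05,0,-0.016,0]
  ]
}}

```text
clock: 10.23
ee_pos: [0.5515, 0.0331, 0.0622]
tcp_rot: [0.24, -0.03, 0.97, 0.007]
wrist_force: [-2.6, -0.2, 0.7]
grip_width: 0.0005
gripper_force: 0.8
```

```bash
python3 -c "
from kin import *
s=read_camera('scene');b=cv2.resize(s[130:260,190:340],None,fx=4,fy=4,interpolation=cv2.INTER_CUBIC);cv2.imwrite('pics/c5.png',b[:,:,::-1])
state(); M=tau(); t=np.arctan2(M[0,2],-M[2,2]);print(t)
o=tonest(get_obs()['ee_pos']);p0=np.array([o[0],o[2],t])
D=np.pi/180;F=(.5,10.)
from scipy.optimize import fsolve
f=lambda v:(pose(v[0],v[0]-t,s=v[1],F=F)-p0)[:2]
th,s=fsolve(f,[1.3,45]);a=th/D;print(a,s,ik(*p0))
ps=[pose(x*D,np.interp(x,[a,91],[a-t/D,56])*D,s=np.interp(x,[a,91],[s,40]),F=F) for x in np.linspace(a+.8,92,22)]
show(p0,ps)
print([ik(*p)[2].round(2) for p in ps[::4]],ps[-1])
"
```

```text
t 10.28 nest [-96.6  -0.3  61.3] rot [ 0.239 -0.03   0.97   0.007] q [-0.23  0.15  2.16  0.36  0.39 -2.17] F [-2.3 -0.8 -1.6]
0.4825744533344063
72.4191462022788 46.864170837374964 [8.04499264e-02 2.19140020e+00 3.87168077e-01 5.68764053e-09]
[[0.07, 0.0, 0.02, 0.0, -0.006, 0], [0.07, 0.0, 0.02, 0.0, -0.006, 0], [0.07, 0.0, 0.03, 0.0, -0.006, 0], [0.08, 0.0, 0.02, 0.0, -0.006, 0], [0.07, 0.0, 0.03, 0.0, -0.006, 0], [0.07, 0.0, 0.03, 0.0, -0.006, 0], [0.08, 0.0, 0.02, 0.0, -0.007, 0], [0.07, 0.0, 0.03, 0.0, -0.006, 0], [0.07, 0.0, 0.03, 0.0, -0.006, 0], [0.07, 0.0, 0.03, 0.0, -0.006, 0]]
[[0.07, 0.0, 0.03, 0.0, -0.006, 0], [0.07, 0.0, 0.03, 0.0, -0.006, 0], [0.07, 0.0, 0.04, 0.0, -0.007, 0], [0.07, 0.0, 0.03, 0.0, -0.006, 0], [0.07, 0.0, 0.03, 0.0, -0.006, 0], [0.07, 0.0, 0.04, 0.0, -0.006, 0], [0.07, 0.0, 0.03, 0.0, -0.006, 0], [0.07, 0.0, 0.04, 0.0, -0.006, 0], [0.07, 0.0, 0.03, 0.0, -0.007, 0], [0.07, 0.0, 0.04, 0.0, -0.006, 0]]
[[0.06, 0.0, 0.04, 0.0, -0.007, 0], [0.06, 0.0, 0.06, 0.0, -0.016, 0]]
end [-120.27   26.51    0.63] 36.0146632858044
[np.float64(0.38), np.float64(0.33), np.float64(0.28), np.float64(0.22), np.float64(0.17), np.float64(0.11)] [-120.24657481   26.60187969    0.62831853]
```

View pics/c5.png

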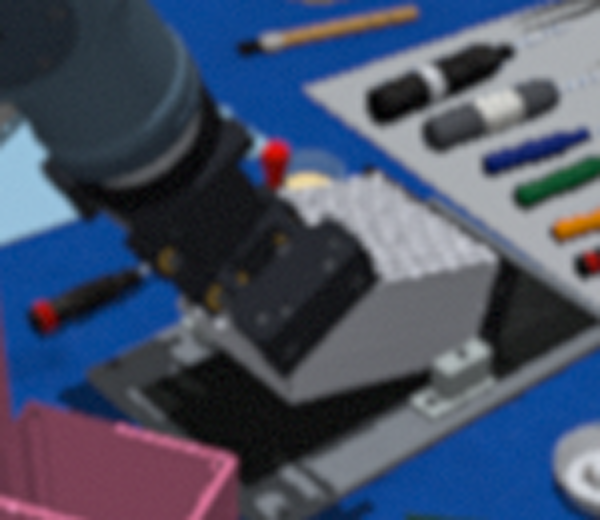

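The case is at about 72°, its ribbed back on top and resting on the shank, with the foot behind the lugs at (460,370). The keeper knob at (275,160) hasn't moved. I continue lowering.

Request:
{"name": "send_rows", "arguments": {
  "plan": [
    [0.07,0,0.02,0,-0.006,0],
    [0.07,0,0.02,0,-0.006,0],
    [0.07,0,0.03,0,-0.006,0],
    [0.08,0,0.02,0,-0.006,0],
    [0.07,0,0.03,0,-0.006,0],
    [0.07,0,0.03,0,-0.006,0],
    [0.08,0,0.02,0,-0.006,0],
    [0.07,0,0.03,0,-0.006,0],
    [0.07,0,0.03,0,-0.006,0],
    [0.07,0,0.03,0,-0.006,0]
  ]
}}

```text
clock: 11.12
ee_pos: [0.5391, 0.0323, 0.0479]
tcp_rot: [0.268, -0.029, 0.963, 0.008]
wrist_force: [-1.4, 1.3, -0.7]
grip_width: 0.0003
gripper_force: 0.5
```

```bash
cat > est.py <<'E'
from kin import *
from scipy.optimize import fsolve
state(); M=tau(); t=np.arctan2(M[0,2],-M[2,2])
o=tonest(get_obs()['ee_pos']);p0=np.array([o[0],o[2],t])
f=lambda v:(pose(v[0],v[0]-t,s=v[1],F=(.5,10.))-p0)[:2]
th,s=fsolve(f,[1.4,45]);print("theta",np.degrees(th),"s",s,"tau",t)
s=read_camera("scene");cv2.imwrite("pics/now.png",s[:,:,::-1])
# silver side-face lower edge: near bottom corner of mouth, right side
E
python3 est.py
```

```text
t 11.12 nest [-108.    -0.6   47.9] rot [ 0.268 -0.029  0.963  0.008] q [-0.26  0.16  2.23  0.6   0.29 -2.43] F [-1.4  1.3 -0.7]
theta 80.59164638276133 s 44.059196218126225 tau 0.5427779433628992
```

```bash
python3 -c "
from kin import *
D=np.pi/180;F=(.5,10.);t=.543
ps=[pose(x*D,x*D-t,s=np.interp(x,[80.6,92],[44,40]),F=F) for x in np.linspace(81.4,91,13)]
show((-108,47.9,t),ps);print([ik(*p)[2].round(2) for p in ps[::4]])"
```

```text
[[0.07, 0.0, 0.02, 0.0, -0.0, 0], [0.08, 0.0, 0.03, 0.0, -0.0, 0], [0.07, 0.0, 0.03, 0.0, -0.0, 0], [0.07, 0.0, 0.03, 0.0, -0.0, 0], [0.07, 0.0, 0.02, 0.0, -0.0, 0], [0.07, 0.0, 0.03, 0.0, -0.0, 0], [0.08, 0.0, 0.04, 0.0, -0.0, 0], [0.06, 0.0, 0.03, 0.0, -0.0, 0], [0.07, 0.0, 0.03, 0.0, -0.0, 0], [0.07, 0.0, 0.04, 0.0, 0.0, 0]]
[[0.07, 0.0, 0.03, 0.0, -0.0, 0], [0.07, 0.0, 0.04, 0.0, 0.0, 0], [0.06, 0.0, 0.03, 0.0, 0.0, 0]]
end [-122.31   27.58    0.54] 31.111608275603704
[np.float64(0.26), np.float64(0.25), np.float64(0.23), np.float64(0.21)]
```

Request:
{"name": "send_rows", "arguments": {
  "plan": [
    [0.07,0,0.02,0,0,0],
    [0.08,0,0.03,0,0,0],
    [0.07,0,0.03,0,0,0],
    [0.07,0,0.03,0,0,0],
    [0.07,0,0.02,0,0,0],
    [0.07,0,0.03,0,0,0],
    [0.08,0,0.04,0,0,0],
    [0.06,0,0.03,0,0,0],
    [0.07,0,0.03,0,0,0]
  ]
}}

```text
clock: 11.92
ee_pos: [0.5289, 0.0317, 0.0341]
tcp_rot: [0.268, -0.029, 0.963, 0.008]
wrist_force: [-0.4, 0.0, -0.3]
grip_width: 0.0003
gripper_force: 0.0
```

```bash
python3 est.py
```

```text
t 11.92 nest [-118.3   -0.5   34.1] rot [ 0.268 -0.029  0.963  0.008] q [-0.27  0.17  2.25  0.71  0.26 -2.55] F [-0.4  0.  -0.3]
theta 87.71632190442199 s 41.5911849070966 tau 0.5422615114299691
```

Request:
{"name": "send_rows", "arguments": {
  "plan": [
    [0.06,0,0.03,0,0,0],
    [0.06,0,0.03,0,0,0],
    [0.06,0,0.03,0,0,0],
    [0.06,0,0.03,0,0,0],
    [0,0,0,0,0,0],
    [0,0,0,0,0,0]
  ]
}}

```text
clock: 12.47
ee_pos: [0.5252, 0.0316, 0.0284]
tcp_rot: [0.268, -0.029, 0.963, 0.008]
wrist_force: [0.1, 0.0, -0.9]
grip_width: 0.0006
gripper_force: 0.0
```

```bash
python3 est.py; python3 -c "
from h import *
im=cv2.imread('pics/now.png')
# expected pixels of lying case corners (nest mm) F.x=.5
for n,p in dict(mouth_bot_r=(-134.5,-50,10),mouth_top_r=(-134.5,-50,74),mouth_top_l=(-134.5,50,74),rear_top_r=(.5,-50,74),rear_top_l=(.5,50,74)).items():
    w=O+RN@np.array(p[:2])/1000;print(n,proj('scene',[*w,p[2]/1000]).round(1),(proj('scene',[*w,p[2]/1000])-[190,130])*4)
"
```

```text
t 12.47 nest [-121.9   -0.5   28.4] rot [ 0.268 -0.029  0.963  0.008] q [-0.27  0.18  2.26  0.76  0.25 -2.6 ] F [ 0.1  0.  -0.9]
theta 90.55193386591611 s 40.43166456166237 tau 0.5419989595822753
mouth_bot_r [258.6 246.3] [274.40576382 465.15302183]
mouth_top_r [258.2 222.7] [272.93524044 370.76891339]
mouth_top_l [228.7 199.1] [154.88599701 276.46300605]
rear_top_r [307.8 196.5] [471.03304221 266.13822028]
rear_top_l [277.2 175.9] [348.81201719 183.49987063]
```

The pad force went to 0, so the case has settled at about 90°. Before withdrawing, I'll check clearance to the pink cases.

```bash
python3 -c "
from h import *
for px in [(170,278),(228,262),(175,308),(232,292),(275,285),(322,262),(293,312),(336,288)]: print(px,tonest(ray('top',px,.139)).round(0))
print('driver',tonest(ray('top',(191,180),.009)).round(0),tonest(ray('top',(190,236),.009)).round(0))"
```

```text
(170, 278) [-258.  153.  139.]
(228, 262) [-230.   41.  139.]
(175, 308) [-315.  143.  139.]
(232, 292) [-287.   34.  139.]
(275, 285) [-275.  -49.  139.]
(322, 262) [-233. -142.  139.]
(293, 312) [-327.  -82.  139.]
(336, 288) [-283. -166.  139.]
driver [-33. 131.   9.] [-161.  132.    9.]
```

Request:
{"name": "send_rows", "arguments": {
  "plan": [
    [0.06,0,-0.1,0,0,0],
    [0.06,0,-0.2,0,0,0],
    [0,0,-0.3,0,0,0],
    [0,0,-0.3,0,0,0],
    [0,0,-0.3,0,0,0],
    [0,0,-0.3,0,0,0],
    [0,0,-0.3,0,0,0],
    [0,0,-0.4,0,0,0],
    [0,0,-0.4,0,0,0],
    [0,0,-0.4,0,0,0]
  ]
}}

```text
clock: 13.35
ee_pos: [0.4836, 0.0289, 0.0918]
tcp_rot: [0.268, -0.029, 0.963, 0.008]
wrist_force: [0.8, -0.0, 0.0]
grip_width: 0.0005
gripper_force: 0.0
```

Request:
{"name": "send_rows", "arguments": {
  "plan": [
    [0,0,-0.8,0,0,0],
    [0,0,-0.8,0,0,0],
    [0,0,-0.8,0,0,0],
    [0,0,-0.8,0,0,0],
    [0,0,0,0,0,0]
  ]
}}

```text
clock: 13.77
ee_pos: [0.4433, 0.0259, 0.1631]
tcp_rot: [0.271, -0.03, 0.962, 0.007]
wrist_force: [1.0, -0.4, 0.0]
grip_width: 0.0001
gripper_force: 0.0
```

```bash
python3 -c "
from h import *
state();s=read_camera('scene');cv2.imwrite('pics/n2.png',s[:,:,::-1]);hsv=cv2.cvtColor(s,cv2.COLOR_RGB2HSV)
r=((hsv[:,:,1]>170)&((hsv[:,:,0]<8)|(hsv[:,:,0]>172))&(hsv[:,:,2]>120)).astype(np.uint8);r[:,:235]=0;r[:150]=0;r[215:]=0;r[:,330:]=0
M=cv2.moments(r);k=(M['m10']/M['m00'],M['m01']/M['m00']);print('knob px',k,M['m00'],tonest(ray('scene',k,.1)).round(1))
g=cv2.cvtColor(s,cv2.COLOR_RGB2GRAY)
print(g[160:262:2,262].tolist());print(g[160:262:2,285].tolist())"
```

```text
t 13.77 nest [-204.    -1.1  163.1] rot [ 0.271 -0.03   0.962  0.007] q [-0.37 -0.43  2.41  0.35  0.68 -2.22] F [ 1.  -0.4  0. ]
knob px (258.5, 168.08333333333334) 24.0 [-36.3  71.1 100. ]
[60, 63, 64, 81, 85, 80, 94, 160, 188, 159, 159, 142, 162, 177, 192, 179, 193, 198, 191, 179, 187, 178, 177, 180, 178, 204, 187, 196, 188, 184, 182, 113, 108, 108, 108, 109, 109, 108, 108, 105, 106, 103, 65, 53, 119, 131, 132, 132, 112, 105, 94]
[51, 146, 173, 137, 70, 59, 61, 61, 64, 57, 103, 182, 187, 197, 204, 196, 186, 184, 180, 186, 182, 172, 200, 181, 187, 125, 105, 105, 106, 105, 103, 105, 105, 104, 104, 95, 46, 89, 128, 131, 131, 129, 128, 110, 64, 53, 59, 62, 61, 63, 62]
```

The case edges in the picture match a flat-lying case to about 1 px, and the knob hasn't moved. Next I bring the tool upright and go to the left of the knob.

Request:
{"name": "send_rows", "arguments": {
  "plan": [
    [0,0,-0.3,0,0.109,0],
    [0,0,-0.3,0,0.109,0],
    [0,0,-0.3,0,0.109,0],
    [0,0,-0.3,0,0.108,0],
    [0,0,-0.3,0,0.108,0],
    [0,0,0,0,0,0]
  ]
}}

```text
clock: 14.32
ee_pos: [0.4339, 0.0255, 0.1945]
tcp_rot: [-0.002, -0.031, 1.0, -0.0]
wrist_force: [0.5, -0.1, 0.1]
grip_width: 0.0006
gripper_force: 0.0
```

Request:
{"name": "send_rows", "arguments": {
  "plan": [
    [-0.8,0.53,0,0,0,0],
    [-0.8,0.53,0,0,0,0],
    [-0.8,0.53,0,0,0,0],
    [-0.8,0.53,0,0,0,0],
    [-0.8,0.53,0,0,0,0],
    [-0.8,0.53,0,0,0,0],
    [-0.8,0.53,0,0,0,0],
    [-0.8,0.53,0,0,0,0],
    [0,0,0,0,0,0],
    [0,0,0,0,0,0]
  ]
}}

```text
clock: 15.15
ee_pos: [0.5836, 0.1419, 0.1925]
tcp_rot: [-0.001, -0.031, 1.0, 0.0]
wrist_force: [-1.2, -0.1, 0.4]
grip_width: 0.0006
gripper_force: 0.0
```

```bash
python3 -c "
from h import *
from plan import tau
state();print(tau().round(3).tolist());s=read_camera('scene');cv2.imwrite('pics/n3.png',s[:,:,::-1])
for n in('scene0','n3'):
    s=cv2.imread(f'pics/{n}.png');hsv=cv2.cvtColor(s,cv2.COLOR_BGR2HSV)
    r=((hsv[:,:,1]>150)&((hsv[:,:,0]<8)|(hsv[:,:,0]>172))&(hsv[:,:,2]>100)).astype(np.uint8);r[:,235:]*=1;r[:,:235]=0;r[:150]=0;r[215:]=0;r[:,330:]=0
    k=np.argwhere(r);print(n,len(k),k.min(0),k.max(0),k.mean(0))
state()"
```

```text
t 15.15 nest [-56.9 106.1 192.5] rot [-0.001 -0.031  1.     0.   ] q [ 0.04  0.28  1.58  0.    1.28 -1.59] F [-1.2 -0.1  0.4]
[[-0.998, -0.063, -0.001], [-0.063, 0.998, 0.001], [0.001, 0.001, -1.0]]
scene0 42 [166 256] [176 261] [170.         258.35714286]
n3 36 [167 256] [176 261] [170.36111111 258.36111111]
t 15.2 nest [-57.5 105.6 192.8] rot [-0.001 -0.031  1.     0.   ] q [ 0.04  0.28  1.58  0.    1.28 -1.59] F [ 0.  -0.2 -0.2]
```

Request:
{"name": "send_rows", "arguments": {
  "plan": [
    [-0.62,-0.1,0.8,0,0,0],
    [0,0,0.8,0,0,0],
    [0,0,0.8,0,0,0],
    [0,0,0.8,0,0,0],
    [0,0,0.75,0,0,0],
    [0,0,0,0,0,0],
    [0,0,0,0,0,0]
  ]
}}

```text
clock: 15.78
ee_pos: [0.5981, 0.1391, 0.0949]
tcp_rot: [-0.001, -0.03, 1.0, 0.0]
wrist_force: [0.9, -0.5, 0.1]
grip_width: 0.0005
gripper_force: 0.0
```

```bash
python3 -c "
from h import *
state()
o=tonest(get_obs()['ee_pos']);p=o[:2].copy();yaw=0.;out=[]
G=7+17.5
for a in np.r_[np.linspace(.03,.03,1),np.linspace(.09,1.62,26)]:
    t=np.array([-np.sin(a),-np.cos(a)]);k=np.array([-88+46*np.cos(a),69-46*np.sin(a)])
    c=k-t*G;d=c-p
    # tool axes at yaw (cw): tool y=(sin yaw,cos yaw), tool x=(-cos,sin)
    x=(-np.cos(yaw)*d[0]+np.sin(yaw)*d[1])/25;y=(np.sin(yaw)*d[0]+np.cos(yaw)*d[1])/25
    x,y,rz=round(x,2),round(y,2),round(a-yaw,3)
    out.append([float(x),float(y),0,0,0,float(rz)])
    p=p+25*(x*np.array([-np.cos(yaw),np.sin(yaw)])+y*np.array([np.sin(yaw),np.cos(yaw)]));yaw+=rz
for i in range(0,len(out),9):print(out[i:i+9])
print(p,yaw)"
```

```text
t 15.78 nest [-42.6 102.4  94.9] rot [-0.001 -0.03   1.     0.   ] q [ 0.04  0.43  1.61  0.    1.11 -1.6 ] F [ 0.9 -0.5  0.1]
[[-0.05, -0.41, 0, 0, 0, 0.03], [-0.06, -0.12, 0, 0, 0, 0.06], [-0.05, -0.11, 0, 0, 0, 0.061], [-0.06, -0.11, 0, 0, 0, 0.061], [-0.06, -0.12, 0, 0, 0, 0.062], [-0.05, -0.11, 0, 0, 0, 0.061], [-0.06, -0.12, 0, 0, 0, 0.061], [-0.06, -0.11, 0, 0, 0, 0.061], [-0.05, -0.12, 0, 0, 0, 0.061]]
[[-0.06, -0.11, 0, 0, 0, 0.062], [-0.06, -0.11, 0, 0, 0, 0.061], [-0.05, -0.12, 0, 0, 0, 0.061], [-0.06, -0.11, 0, 0, 0, 0.061], [-0.06, -0.12, 0, 0, 0, 0.061], [-0.05, -0.11, 0, 0, 0, 0.062], [-0.06, -0.12, 0, 0, 0, 0.061], [-0.06, -0.11, 0, 0, 0, 0.061], [-0.05, -0.12, 0, 0, 0, 0.061]]
[[-0.06, -0.11, 0, 0, 0, 0.061], [-0.05, -0.11, 0, 0, 0, 0.062], [-0.06, -0.12, 0, 0, 0, 0.061], [-0.06, -0.11, 0, 0, 0, 0.061], [-0.05, -0.12, 0, 0, 0, 0.061], [-0.06, -0.11, 0, 0, 0, 0.061], [-0.06, -0.12, 0, 0, 0, 0.062], [-0.05, -0.11, 0, 0, 0, 0.061], [-0.06, -0.11, 0, 0, 0, 0.061]]
[-65.67085996  21.85323832] 1.6199999999999994
```

Request:
{"name": "send_rows", "arguments": {
  "plan": [
    [-0.02,-0.2,0,0,0,0],
    [-0.03,-0.21,0,0,0,0.03],
    [-0.06,-0.12,0,0,0,0.06],
    [-0.05,-0.11,0,0,0,0.061],
    [-0.06,-0.11,0,0,0,0.061],
    [-0.06,-0.12,0,0,0,0.062],
    [-0.05,-0.11,0,0,0,0.061],
    [-0.06,-0.12,0,0,0,0.061],
    [-0.06,-0.11,0,0,0,0.061],
    [-0.05,-0.12,0,0,0,0.061]
  ]
}}

```text
clock: 16.62
ee_pos: [0.6101, 0.1047, 0.098]
tcp_rot: [0.002, 0.229, 0.973, 0.001]
wrist_force: [1.5, 1.7, -0.3]
grip_width: 0.0005
gripper_force: 0.7
```

```bash
cat > k.py <<'E'
from h import *
state();s=read_camera('scene');n=f"k{get_obs()['clock']:.2f}";cv2.imwrite(f'pics/{n}.png',s[:,:,::-1]);hsv=cv2.cvtColor(s,cv2.COLOR_RGB2HSV)
r=((hsv[:,:,1]>150)&((hsv[:,:,0]<8)|(hsv[:,:,0]>172))&(hsv[:,:,2]>100)).astype(np.uint8)
r[:,:230]=0;r[:150]=0;r[225:]=0;r[:,320:]=0
k=np.argwhere(r)
if len(k): q=k.mean(0)[::-1];print(len(k),q,tonest(ray('scene',q,.1)).round(1))
for a in (0.07,.6,1.2,1.4,1.5,1.57,1.6):
    w=O+RN@np.array([-.088+.046*np.cos(a),.069-.046*np.sin(a)]);print(a,proj('scene',[*w,.1]).round(1),end=' ')
E
python3 k.py
```

```text
t 16.62 nest [-32.7  67.3  98. ] rot [0.002 0.229 0.973 0.001] q [-0.02  0.43  1.6   0.    1.11 -1.13] F [ 1.5  1.7 -0.3]
40 [261.175 173.575] [-45.2  50.7 100. ]
0.07 [257.9 170.1] 0.6 [261.7 175.9] 1.2 [258.9 183.1] 1.4 [256.3 185.2] 1.5 [254.8 186.1] 1.57 [253.6 186.7] 1.6 [253.1 187. ]
```

The knob is moving (α≈0.5, about 2 N). I keep going round.

Request:
{"name": "send_rows", "arguments": {
  "plan": [
    [-0.06,-0.11,0,0,0,0.062],
    [-0.06,-0.11,0,0,0,0.061],
    [-0.05,-0.12,0,0,0,0.061],
    [-0.06,-0.11,0,0,0,0.061],
    [-0.06,-0.12,0,0,0,0.061],
    [-0.05,-0.11,0,0,0,0.062],
    [-0.06,-0.12,0,0,0,0.061],
    [-0.06,-0.11,0,0,0,0.061],
    [-0.05,-0.12,0,0,0,0.061]
  ]
}}

```text
clock: 17.42
ee_pos: [0.6032, 0.0771, 0.0978]
tcp_rot: [0.002, 0.484, 0.875, 0.001]
wrist_force: [2.4, 0.2, -0.4]
grip_width: 0.0006
gripper_force: 0.7
```

Request:
{"name": "send_rows", "arguments": {
  "plan": [
    [-0.06,-0.11,0,0,0,0.061],
    [-0.05,-0.11,0,0,0,0.062],
    [-0.06,-0.12,0,0,0,0.061],
    [-0.06,-0.11,0,0,0,0.061],
    [-0.05,-0.12,0,0,0,0.061],
    [-0.06,-0.11,0,0,0,0.061],
    [-0.06,-0.12,0,0,0,0.062],
    [0,0,0,0,0,0]
  ]
}}

```text
clock: 18.08
ee_pos: [0.5878, 0.0604, 0.0975]
tcp_rot: [0.001, 0.659, 0.752, 0.001]
wrist_force: [0.4, -0.9, 0.3]
grip_width: 0.0003
gripper_force: 0.3
```

```bash
python3 k.py
```

```text
t 18.08 nest [-57.7  24.5  97.5] rot [0.001 0.659 0.752 0.001] q [-0.1   0.37  1.67 -0.    1.09 -0.23] F [ 0.4 -0.9  0.3]
40 [257.    185.675] [-80.2  21.4 100. ]
0.07 [257.9 170.1] 0.6 [261.7 175.9] 1.2 [258.9 183.1] 1.4 [256.3 185.2] 1.5 [254.8 186.1] 1.57 [253.6 186.7] 1.6 [253.1 187. ]
```

Request:
{"name": "send_rows", "arguments": {
  "plan": [
    [-0.05,-0.1,0,0,0,0.06],
    [-0.02,-0.1,0,0,0,0.03],
    [0,-0.06,0,0,0,0],
    [0,0,0,0,0,0]
  ]
}}

```text
clock: 18.47
ee_pos: [0.5809, 0.0589, 0.0966]
tcp_rot: [0.0, 0.691, 0.723, 0.0]
wrist_force: [2.1, -0.7, 1.2]
grip_width: 0.0001
gripper_force: 0.5
```

```bash
python3 k.py
```

```text
t 18.47 nest [-64.7  23.4  96.6] rot [0.    0.691 0.723 0.   ] q [-0.1   0.36  1.69 -0.    1.09 -0.15] F [ 2.1 -0.7  1.2]
47 [254.59574468 187.0212766 ] [-87.1  20.9 100. ]
0.07 [257.9 170.1] 0.6 [261.7 175.9] 1.2 [258.9 183.1] 1.4 [256.3 185.2] 1.5 [254.8 186.1] 1.57 [253.6 186.7] 1.6 [253.1 187. ]
```

Request:
{"name": "send_rows", "arguments": {
  "plan": [
    [0,-0.06,0,0,0,0],
    [0,-0.04,0,0,0,0],
    [0,0,0,0,0,0],
    [0,0,0,0,0,0]
  ]
}}

```text
clock: 18.85
ee_pos: [0.5784, 0.0588, 0.0962]
tcp_rot: [0.0, 0.691, 0.723, 0.0]
wrist_force: [2.0, -0.7, 0.9]
grip_width: 0.0006
gripper_force: 1.0
```

```bash
python3 k.py
```

```text
t 18.85 nest [-67.1  23.5  96.2] rot [0.    0.691 0.723 0.   ] q [-0.1   0.36  1.7  -0.    1.08 -0.15] F [ 2.  -0.7  0.9]
43 [253.69767442 187.20930233] [-88.9  21.5 100. ]
0.07 [257.9 170.1] 0.6 [261.7 175.9] 1.2 [258.9 183.1] 1.4 [256.3 185.2] 1.5 [254.8 186.1] 1.57 [253.6 186.7] 1.6 [253.1 187. ]
```

Request:
{"name": "send_rows", "arguments": {
  "plan": [
    [0,-0.05,0,0,0,0],
    [0,-0.03,0,0,0,0],
    [0,0,0,0,0,0],
    [0,0,0,0,0,0]
  ]
}}

```text
clock: 19.23
ee_pos: [0.578, 0.0588, 0.0965]
tcp_rot: [0.002, 0.691, 0.722, 0.002]
wrist_force: [8.2, 0.1, -2.2]
grip_width: 0.0008
gripper_force: 4.0
```

Request:
{"name": "send_rows", "arguments": {
  "plan": [
    [0,-0.05,0,0,0,0],
    [0,0,0,0,0,0],
    [0,0,0,0,0,0]
  ]
}}

```text
clock: 19.48
ee_pos: [0.5778, 0.0587, 0.0967]
tcp_rot: [0.002, 0.691, 0.722, 0.002]
wrist_force: [12.5, 0.9, -5.7]
grip_width: 0.0003
gripper_force: 5.8
```

```bash
python3 k.py
```

```text
t 19.48 nest [-67.8  23.4  96.7] rot [0.002 0.691 0.722 0.002] q [-0.1   0.35  1.7   0.    1.08 -0.15] F [12.5  0.9 -5.7]
44 [253.68181818 187.34090909] [-89.3  21.2 100. ]
0.07 [257.9 170.1] 0.6 [261.7 175.9] 1.2 [258.9 183.1] 1.4 [256.3 185.2] 1.5 [254.8 186.1] 1.57 [253.6 186.7] 1.6 [253.1 187. ]
```

The force jumped to 12.5 N with no further motion, so the keeper is on its hard stop. I back off, rise and clear the view.

Request:
{"name": "send_rows", "arguments": {
  "plan": [
    [0,0.15,0,0,0,0],
    [0,0.25,0,0,0,0],
    [0,0,-0.5,0,0,0],
    [0,0,-1,0,0,0],
    [0,0,-1,0,0,0],
    [0,0,-1,0,0,0],
    [0,0,-1,0,0,0],
    [0,0,-1,0,0,0],
    [0,0,-1,0,0,0],
    [0,0,0,0,0,0]
  ]
}}

```text
clock: 20.37
ee_pos: [0.5871, 0.0591, 0.2653]
tcp_rot: [0.003, 0.691, 0.723, 0.003]
wrist_force: [0.5, 0.5, 0.6]
grip_width: 0.0005
gripper_force: 0.0
```

Request:
{"name": "send_rows", "arguments": {
  "plan": [
    [1,-0.5,0,0,0,0],
    [1,-0.5,0,0,0,0],
    [1,-0.5,0,0,0,0],
    [1,-0.5,0,0,0,0],
    [1,-0.5,0,0,0,0],
    [1,-0.5,0,0,0,0],
    [1,-0.5,0,0,0,0],
    [1,-0.5,0,0,0,0],
    [0,0,0,0,0,0],
    [0,0,0,0,0,0]
  ]
}}

```text
clock: 21.2
ee_pos: [0.475, 0.2554, 0.2582]
tcp_rot: [-0.0, 0.69, 0.724, -0.001]
wrist_force: [-0.5, 0.4, -0.5]
grip_width: 0.0004
gripper_force: 0.0
```

```bash
python3 -c "
from h import *
state();shot('final')"
```

```text
t 21.2 nest [-158.4  226.   258.2] rot [-0.     0.69   0.724 -0.001] q [ 0.27  0.09  1.67 -0.    1.38  0.23] F [-0.5  0.4 -0.5]
```

View pics/final.png

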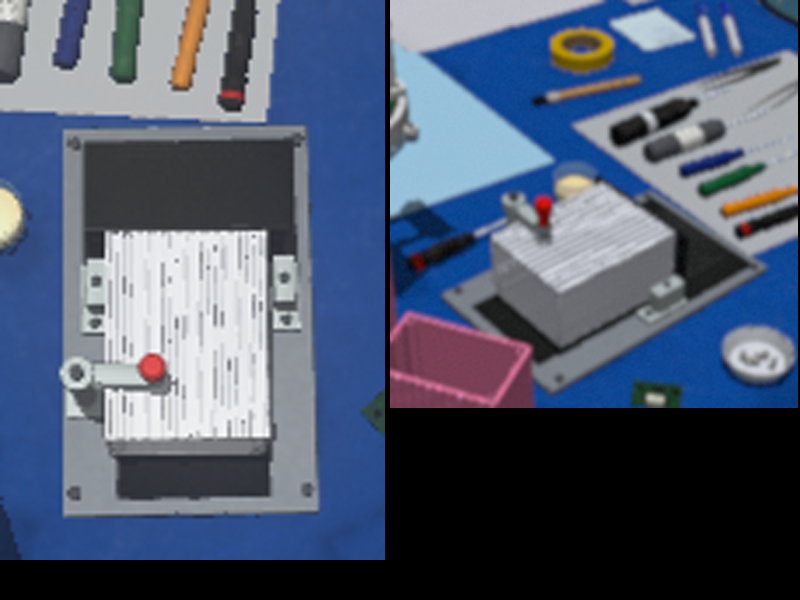

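The case lies flat between the lugs. In the top crop its ribbed back spans y 230–438, with the keeper arm across it from post (75,374) to knob (151,367). The bystanders look undisturbed. One check is left, how far the foot is behind the stop line.

```bash
python3 -c "
from h import *
f=lambda x,y,z:tonest(ray('top',(195+(x+.5)/3.5-.5,90+(y+.5)/3.5-.5),z)).round(1)
print('rear',f(105,230,.074),f(268,230,.074),'mouth',f(107,438,.074),f(271,436,.074),'lug rear',f(96,260,.031),f(284,256,.031),'post',f(75,374,.09),'knob',f(151,367,.109))"
```

```text
rear [ 5.2 49.8 74. ] [  3.4 -51.4  74. ] mouth [-125.7   49.3   74. ] [-126.3  -49.9   74. ] lug rear [-2.1 58.1 31. ] [ -1.5 -63.2  31. ] post [-89.2  67.4  90. ] knob [-89.7  21.3 109. ]
```

```bash
python3 -c "
from rig import *
print(sign_off())"
```

```text
the job is handed in; nothing more can be done
None
```

I tipped the case over and lowered it on the finger shank; it lies flat with its mouth towards the robot and its foot about 6 mm behind the stop line. The keeper is fully across on its hard stop, the other things look undisturbed, and the job was handed in at about 21 s.

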